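# Set the cartridge cradle's nose stop by its handwheel and slide the cartridge up to it

## Task

Set the cartridge cradle for the next batch: turn the handwheel by its black handle until the brass pointer on the wheel's far rim stands at the red tab on the scale, leaving the tab where it is. Then slide the white cartridge along the cradle, without lifting it out, until its nose just rests against the stop, so gently that the pointer stays at the tab. Leave the yellow-lidded jar where it stands.

Things in the scene. Friction and masses are not known exactly. Their poses are not given: they have to be found in the camera images.
- cradle: grey cradle fixed to the table; origin under the middle of its bed, x along the bed away from the robot (to the stop), y left, z up. Bed 118 mm wide, x = -200 to +180 mm, top 8 mm high; rails 30 mm high, 98 mm apart. At its left a green gearbox 62 mm high with a white scale drum (100 mm across, top 79 mm high, marks on the far half); upright wheel axis at x = -150, y = 122 mm
- handwheel (a joint): angle of the spoked aluminium handwheel (113 mm across, rim 98 mm above the table): 0 with its pointer along the cradle's +x, growing anticlockwise seen from above, range -2.2 to 0.9; starts at -1.7 to -1.1, so turn it anticlockwise. It stays where left; about 6 N on the handle turns it. A rack moves the stop 14 mm per rad, away from the robot for anticlockwise
- handle (a point): middle of the upright black spinner handle (21 mm thick, free to spin, from 108 to 153 mm above the table; this point is 130 mm above it) on the rim, 50 mm from the wheel's axis, straight across from the pointer
- pointer_tip (a point): lower tip of the brass pointer on the wheel's far rim, 69.5 mm from the axis, 84 mm above the table
- tab (a joint): angle of the red setting tab round the drum about the same axis, counted like the handwheel's: the pointer stands at the tab when both joints read the same. Stiff; between -0.55 and 0.5; not to be moved.
- tab_tip (a point): point of the red tab where the pointer tip has to stand, 69.5 mm from the axis, 84 mm above the table
- stop_face (a point): middle of the stop's black nylon face (50 mm wide, from 14 to 46 mm above the table; this point is 31 mm above it) that looks back towards the robot; its axes are the cradle's. Pushed with more than about 20 N the stop gives way and turns the wheel.
- cartridge: white double-barrel cartridge lying flat in the cradle, 227 x 94 x 50 mm, about 0.15 to 0.3 kg, origin under its middle, its own -x points to its nose, towards the stop (its +x to the robot); slides freely on the bed with 2 mm to each rail
- nose (a point): middle of the end of the cartridge's nose (25 mm thick), 114 mm from its origin, 31 mm above the table
- base (a point): middle of the cartridge's base end, the end towards the robot, 31 mm above the table, 228 mm behind the nose; the two barrel ends reach to this plane and a flat flange (94 x 50 mm) lies 5 mm farther on
- grease_jar: white jar with a yellow lid, 66 mm across and 68 mm high, to the right of the cradle, origin under its middle; bystander

How it is judged:
By the outcome, as a careful person would: the job done as asked, in the order asked, and still so for the second after the job is handed in, with the robot touching nothing.
It also fails if it takes over 64 s, if anything falls off the work surface, if the arm or the gripper's body presses on something with over 40 N, if the wrist force passes 120 N, or if a joint passes its speed limit or range.

## Robot

A 6-joint arm with a two-finger parallel gripper is mounted at the origin on a cart in front of the work surface, level with it; the furniture and walls round the work are solid. World frame = base frame: x ahead of the robot, y to its left, z up, the work surface at z = 0. Lengths are in mm, angles in degrees, forces in N, time in s.
With the tool pointing down it reaches from about 350 to 850 mm from the base axis. Payload 8.1 kg.
Tool frame: the origin (TCP) lies at the very end of the fingers, on their centre line; the grasp point (between the pads) lies 19 mm behind it (r.grasp_offset is the distance from the TCP to the grasp point, in mm); z points along the fingers, y is the line along which they close (so a half turn about z gives the same grasp; the last joint's range is limited). The gripper opens to 85 mm and grips with 20 to 120 N. Pads are 22 mm wide; open, the fingers measure 114 mm over their backs; the gripper's body (76 mm by 85 mm) begins 54 mm behind the grasp point. The pads swing forward as they close: fully open they stand 13 mm farther back than shut.
Start: joints at [-69.752, 7.471, 85.268, -0, 87.261, -4.893], TCP at [254.932, -543.153, 231.292] pointing down, gripper open.
Joint ranges: [-169.43, 169.43], [-51.17, 129.36], [1.28, 143.12], [-76.62, 256.62], [0, 156.53], [-152.29, 152.29]. Speed limits (degrees/s): [136.94, 136.94, 159.86, 180, 180, 180].

## Interface

Orientations are given as [roll, pitch, yaw] about the fixed x, y, z axes, in that order (R = Rz(yaw) Ry(pitch) Rx(roll)).
In Python, from bench import r gives the robot as it stands.
- The arm moves only by the tool carry_out, never from a script. Its argument "commands" is a list of rows, each an object with "jaw": the finger opening in m, from 0 to 0.0854; "translation": the shift along the tool's x, y, z in m, a list of three; "spin": the turn about the tool's z in rad. A call has exactly 8 rows; each row shifts and turns the commanded pose from where the row before left it, along the tool's axes as they then stand; what a row does not reach is not made up. A row lasts 1/12 s, in which the tool goes at most 41.7 mm and 7.16 degrees, less where a joint would pass 70% of its speed; a pose out of reach is approached as far as the arm can. A call is refused whole if a number of a shift passes 0.0417 or a number of a turn 0.125, either way. A call with a gripper value outside its range is refused whole. The fingers move at their own pace and stop on an object; "squeeze" is the grip in N (left out, the last holds). Time passes only in rows, so rows that do not move let the fingers close, or fill a call up. It gives the time, the measured TCP pose, the force, the opening and the grip force at its end, in the units of the state.
- r.sense(): the state, without advancing time (a new reading comes with each control period).
- r.snapshot(name): name is "side" or "top" or "wrist"; returns a dict with "pixels" (384x512x3 uint8, blue, green, red), "K" (3x3 intrinsics, pixels), "dist_coeffs" ([k1, k2, p1, p2, k3] as OpenCV has them; the pictures are not rectified), "extrinsics" (4x4, takes a point from camera to world coordinates). Camera axes: x right, y down, z forward; pixel columns grow to the right and rows downward; lengths in mm; the calibration is good to about 2 mm. A picture is of the moment at which its call begins. There is no depth.
- r.hand_in(): hands the job in; it is judged then, once.
Trained networks look in a picture, given as the dict that the camera call returned (one of the last four; its "shot" number tells which), for a name from the list of things; names that differ only in an ending like _2 or _b are one class to them, and where a whole thing is asked for, a point or a joint stands for the part that bears it (a point fixed in the world has none). Each returns a list of dicts, best first, with "score" (0 to 1); they miss things now and then, are a little off and sometimes report something else, mostly with a low value. They report only what shows in the picture. A call takes as long as a camera call.
- r.spot_in(picture, target): "xy" ([column, row] in pixels, amid what is visible of it).
- r.regions_of(picture, target): "pixels" (384x512 bool, what is visible of it) and "xy" ([column, row] in pixels, amid what is visible of it).
- r.landmark_of(picture, target): "xy" ([column, row] in pixels: a listed point, or the origin of a listed thing).
The state is a dict: "time": time; "joint_pos": joint angles; "qd": joint speeds; "joint_efforts": joint torques, N m; "tool_pos": TCP position; "tcp_rot": TCP orientation; "ft_force": force on the tool from outside, world axes, zero at the start; "wrist_torque": the same for the moment, N m; "finger_gap": finger opening in mm; "grip_force": force on a finger pad.
Only numpy, scipy, OpenCV 4.12 (cv2) and the standard library are available. Lean on these libraries where they do the work, as an engineer would, in place of code of your own. Each camera call takes 0.05 s, during which the arm holds its last target. There are 200 camera calls.

## Working session

There is one attempt and no reset: what is moved stays moved. The work goes in short steps, Python scripts to look and compute and a tool call to move; the robot and the scene stay as the last step left them, time stands still between calls to the robot, and variables do not carry over. Pictures are saved under pics/ and viewed, at most 11 in all, crops included, and the job is handed in when it is done.

Besides the shell and the picture viewer there is one more tool, called as name([rows], argument=value, ...), one row to a line, values as JSON. carry_out: Moves the arm, as the interface text tells. Its arguments: {"type":"object","properties":{"commands":{"type":"array","items":{"type":"object","properties":{"jaw":{"type":"number"},"translation":{"type":"array","items":{"type":"number"}},"spin":{"type":"number"}}}},"squeeze":{"type":"number"}},"required":["commands"]}

```bash
mkdir -p pics; ls
cat > h.py <<'E'
import numpy as np, cv2
from bench import r
def ray(p,xy):
    u=cv2.undistortPoints(np.array([[xy]],float),np.array(p["K"],float),np.array(p["dist_coeffs"],float))[0,0]
    T=np.array(p["extrinsics"]);d=T[:3,:3]@[u[0],u[1],1];return T[:3,3],d/np.linalg.norm(d)
def atz(p,xy,z):
    o,d=ray(p,xy);return o+d*(z-o[2])/d[2]
def tri(rs):
    A=0;b=0
    for o,d in rs:
        M=np.eye(3)-np.outer(d,d);A=A+M;b=b+M@o
    return np.linalg.solve(A,b)
E
python3 - <<'E'
from h import *
np.set_printoptions(precision=1,suppress=True)
P={n:r.snapshot(n) for n in("side","top")}
for n,p in P.items(): cv2.imwrite(f"pics/{n}0.png",p["pixels"]); print(n,np.array(p["extrinsics"])[:3,3])
Z=dict(cradle=0,handle=130,pointer_tip=84,tab_tip=84,stop_face=31,cartridge=0,nose=31,base=31,grease_jar=0)
for t,z in Z.items():
    rs=[]
    for n,p in P.items():
        L=r.landmark_of(p,t)
        if L: print(t,n,round(L[0]["score"],2),np.array(L[0]["xy"]),atz(p,L[0]["xy"],z)); rs.append(ray(p,L[0]["xy"]))
    if len(rs)==2: print("   tri",tri(rs))
s=r.sense();print(s["time"],s["tool_pos"],s["tcp_rot"],s["finger_gap"])
E
```

```text
pics
side [322.4 836.5 417.9]
top [ 501.9  104.4 1144.1]
cradle side 0.65 [232.7 258.4] [596.9 228.9   0. ]
handle top 0.71 [137.8 238.5] [443.  424.7 130. ]
pointer_tip top 0.83 [188.9 224.4] [479.5 300.2  84. ]
stop_face side 0.86 [193.1 234.6] [704.1 210.2  31. ]
stop_face top 0.58 [222.3 145.5] [707.3 217.   31. ]
   tri [704.1 215.5  34.1]
cartridge side 0.64 [248.3 257.2] [566.  212.8   0. ]
cartridge top 0.72 [220.9 198.9] [553.4 222.3   0. ]
   tri [557.3 223.    7.4]
nose side 0.89 [200.3 238.5] [679.4 221.3  31. ]
nose top 0.94 [220.1 161.3] [661.  222.8  31. ]
   tri [667.8 225.8  34.5]
base top 0.86 [216. 237.] [442.9 231.9  31. ]
grease_jar top 0.53 [336.8 248.2] [ 410.3 -119.6    0. ]
1.0 [ 254.9 -543.2  231.3] [180.    0.   25.1] 85.29794496650182
```

View pics/top0.png

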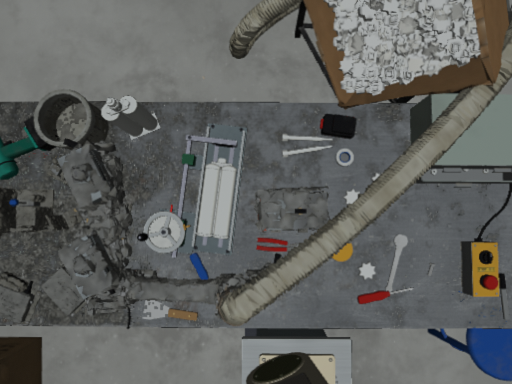

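View pics/side0.png

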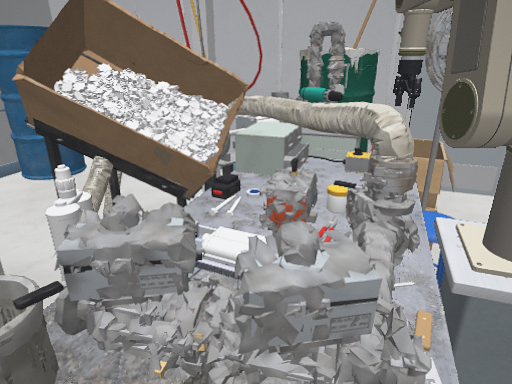

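The top view shows the wheel at about (164,232), its handle at (141,237), the red tab at (171,210), the cartridge at (218,198) and a big hose end at (235,305). The side view is mostly blocked by debris. I'll zoom in and measure the heights of the obstacles.

Run:
```python
from h import *
np.set_printoptions(precision=1,suppress=True)
P={n:r.snapshot(n) for n in("side","top")}
im=P["top"]["pixels"]
cv2.imwrite("pics/topc.png",cv2.resize(im[120:270,90:290],None,fx=4,fy=4,interpolation=cv2.INTER_CUBIC))
def pair(a,b):
    (o,d),(o2,d2)=ray(P["top"],a),ray(P["side"],b)
    x=tri([(o,d),(o2,d2)]); print(a,b,x,"gap",np.linalg.norm(np.cross(x-o,d)))
for v in (110,130,150,170): pair((245,297),(392,v))
# hose along: project top ray of hose-centre pixels into side at several z
for px in [(232,305),(260,285),(300,250),(350,205),(400,160)]:
    for z in (100,200,300,400,500):
        X=atz(P["top"],px,z);T=np.linalg.inv(np.array(P["side"]["extrinsics"]))
        q=cv2.projectPoints(X[None],cv2.Rodrigues(T[:3,:3])[0],T[:3,3],np.array(P["side"]["K"]),np.array(P["side"]["dist_coeffs"]))[0].ravel()
        print(px,z,X[:2],q)
```

```text
(245, 297) (392, 110) [320.1 136.4 321.3] gap 13.285579338951957
(245, 297) (392, 130) [314.  137.8 285.1] gap 12.015771886569079
(245, 297) (392, 150) [307.6 139.2 247.6] gap 10.6913496351205
(245, 297) (392, 170) [301.1 140.7 208.9] gap 9.309796550119676
(232, 305) 100 [267.2 179.3] [397.7 231.5]
(232, 305) 200 [289.7 172.2] [392.6 180.5]
(232, 305) 300 [312.2 165. ] [387.2 125.6]
(232, 305) 400 [334.6 157.8] [381.4  66.4]
(232, 305) 500 [357.1 150.6] [375.3   2. ]
(260, 285) 100 [320.1 105.3] [371.  212.6]
(260, 285) 200 [337.5 105.2] [367.9 167.9]
(260, 285) 300 [354.9 105.1] [364.6 119. ]
(260, 285) 400 [372.3 105. ] [361.1  65.5]
(260, 285) 500 [389.7 105. ] [357.3   6.4]
(300, 250) 100 [413.1  -1.3] [334.5 190.8]
(300, 250) 200 [421.6   8.8] [333.7 153.1]
(300, 250) 300 [430.1  19. ] [332.8 111.2]
(300, 250) 400 [438.6  29.1] [331.8  64.4]
(300, 250) 500 [447.1  39.2] [330.7  11.7]
(350, 205) 100 [ 534.2 -136.6] [299.7 170.5]
(350, 205) 200 [ 531.1 -113.5] [300.5 139.1]
(350, 205) 300 [528.  -90.4] [301.3 103.6]
(350, 205) 400 [524.9 -67.3] [302.3  63.4]
(350, 205) 500 [521.8 -44.2] [303.5  17.1]
(400, 160) 100 [ 657.5 -274.7] [273.7 155.3]
(400, 160) 200 [ 642.6 -238.4] [275.3 128.4]
(400, 160) 300 [ 627.7 -202.1] [277.2  97.8]
(400, 160) 400 [ 612.8 -165.8] [279.3  62.5]
(400, 160) 500 [ 597.9 -129.5] [281.7  21.3]
```

View pics/topc.png

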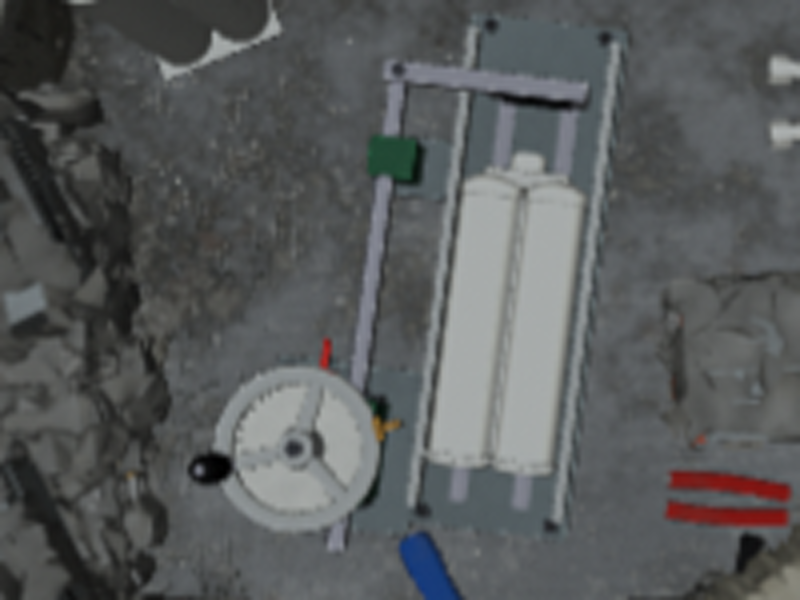

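The crop shows the cradle yawed about -7.5°. The wheel hub is at crop (298,448), the handle top at (210,468), the pointer at (385,425) and the red tab at (327,345–368). I'll work out the geometry, raise the arm over the hose (z about 230–330) and then look with the wrist camera.

Run:
```python
from h import *
np.set_printoptions(precision=1,suppress=True)
p=r.snapshot("top")
c=lambda x,y:((x+.5)/4-.5+90,(y+.5)/4-.5+120)
W=lambda x,y,z:atz(p,c(x,y),z)
for n,a in dict(railL1=(475,30,30),railL2=(412,510,30),railR1=(618,40,30),railR2=(555,520,30),axis=(298,448,98),hub=(298,448,105),handletop=(208,467,153),handle130=(214,466,130),ptr=(395,424,84),tab_in=(323,368,84),tab_out=(328,340,84),nose=(529,155,31),baseL=(455,465,50),baseR=(527,472,50),stop=(541,97,40)).items(): print(n,W(*a))
L=r.regions_of(p,"cartridge")
if L:
    m=L[0]["pixels"];y,x=np.nonzero(m);pts=np.array([atz(p,(a,b),35)[:2] for a,b in zip(x,y)])
    u,s,v=np.linalg.svd(pts-pts.mean(0),full_matrices=False);print("cart",pts.mean(0),np.degrees(np.arctan2(v[0][1],v[0][0])))
```

```text
railL1 [761.5 258.4  30. ]
railL2 [413.7 298.5  30. ]
railR1 [754.6 154.   30. ]
railR2 [407.2 196.2  30. ]
axis [460.  364.1  98. ]
hub [460.3 362.4 105. ]
handletop [449.8 407.8 153. ]
handle130 [449.3 410.9 130. ]
ptr [476.2 301.6  84. ]
tab_in [514.1 351.6  84. ]
tab_out [533.2 348.6  84. ]
nose [669.6 217.8  31. ]
baseL [446.9 265.2  50. ]
baseR [442.3 214.6  50. ]
stop [710.4 208.7  40. ]
cart [548.9 230.4] 173.38017719784014
```

carry_out([
  {"translation": [0, 0, -0.04]},
  {"translation": [0, 0, -0.04]},
  {"translation": [0, 0, -0.04]},
  {"translation": [0, 0, -0.04]},
  {"translation": [0, 0, -0.04]},
  {"translation": [0, 0, -0.02]},
  {"translation": [0.04, 0, 0]},
  {"translation": [0.04, 0, 0]},
])

```text
invalid input
```

carry_out([
  {"jaw": 0.085, "spin": 0, "translation": [0, 0, -0.04]},
  {"jaw": 0.085, "spin": 0, "translation": [0, 0, -0.04]},
  {"jaw": 0.085, "spin": 0, "translation": [0, 0, -0.04]},
  {"jaw": 0.085, "spin": 0, "translation": [0, 0, -0.04]},
  {"jaw": 0.085, "spin": 0, "translation": [0, 0, -0.04]},
  {"jaw": 0.085, "spin": 0, "translation": [0.02, 0, -0.02]},
  {"jaw": 0.085, "spin": 0, "translation": [0.04, 0, 0]},
  {"jaw": 0.085, "spin": 0, "translation": [0.04, 0, 0]},
])

```text
time: 1.87
tool_pos: [345.7, -501.3, 454.3]
tcp_rot: [179.7, -0.0, 25.0]
ft_force: [1.3, -0.9, -1.0]
finger_gap: 85.1
grip_force: 0.0
```

carry_out([
  {"jaw": 0.085, "spin": 0, "translation": [0.036, -0.02, 0]},
  {"jaw": 0.085, "spin": 0, "translation": [0.036, -0.02, 0]},
  {"jaw": 0.085, "spin": 0, "translation": [0.036, -0.02, 0]},
  {"jaw": 0.085, "spin": 0, "translation": [0.036, -0.02, 0]},
  {"jaw": 0.085, "spin": 0, "translation": [0.036, -0.02, 0]},
  {"jaw": 0.085, "spin": 0, "translation": [0.036, -0.02, 0]},
  {"jaw": 0.085, "spin": 0, "translation": [0.036, -0.02, 0]},
  {"jaw": 0.085, "spin": 0, "translation": [0.036, -0.02, 0]},
])

```text
time: 2.53
tool_pos: [539.0, -231.6, 451.6]
tcp_rot: [180.0, -0.0, 25.1]
ft_force: [0.7, 0.2, -0.2]
finger_gap: 84.9
grip_force: 0.0
```

carry_out([
  {"jaw": 0.085, "spin": 0, "translation": [0.023, -0.034, 0]},
  {"jaw": 0.085, "spin": 0, "translation": [0.023, -0.034, 0]},
  {"jaw": 0.085, "spin": 0, "translation": [0.023, -0.034, 0]},
  {"jaw": 0.085, "spin": 0, "translation": [0.023, -0.034, 0]},
  {"jaw": 0.085, "spin": 0, "translation": [0.023, -0.034, 0]},
  {"jaw": 0.085, "spin": 0, "translation": [0.023, -0.034, 0]},
  {"jaw": 0.085, "spin": 0, "translation": [0.023, -0.034, 0]},
  {"jaw": 0.085, "spin": 0, "translation": [0.023, -0.034, 0]},
])

```text
time: 3.2
tool_pos: [589.1, 93.0, 451.5]
tcp_rot: [180.0, -0.0, 25.1]
ft_force: [0.3, -1.1, -0.1]
finger_gap: 85.3
grip_force: 0.0
```

carry_out([
  {"jaw": 0.085, "spin": 0, "translation": [-0.003, -0.034, 0]},
  {"jaw": 0.085, "spin": 0, "translation": [-0.003, -0.034, 0]},
  {"jaw": 0.085, "spin": 0, "translation": [-0.003, -0.034, 0]},
  {"jaw": 0.085, "spin": 0, "translation": [-0.003, -0.034, 0]},
  {"jaw": 0.085, "spin": 0, "translation": [-0.003, -0.034, 0]},
  {"jaw": 0.085, "spin": 0, "translation": [-0.003, -0.034, 0]},
  {"jaw": 0.085, "spin": 0, "translation": [-0.003, -0.034, 0]},
  {"jaw": 0.085, "spin": 0, "translation": [-0.003, -0.034, 0]},
])

```text
time: 3.87
tool_pos: [450.8, 328.2, 451.5]
tcp_rot: [-180.0, -0.0, 25.1]
ft_force: [0.5, 0.7, -0.3]
finger_gap: 85.2
grip_force: 0.0
```

carry_out([
  {"jaw": 0.085, "spin": -0.12, "translation": [0, 0, 0.01]},
  {"jaw": 0.085, "spin": -0.12, "translation": [0, 0, 0.01]},
  {"jaw": 0.085, "spin": -0.12, "translation": [0, 0, 0.01]},
  {"jaw": 0.085, "spin": -0.12, "translation": [0, 0, 0.01]},
  {"jaw": 0.085, "spin": -0.12, "translation": [0, 0, 0.01]},
  {"jaw": 0.085, "spin": -0.12, "translation": [0, 0, 0.01]},
  {"jaw": 0.085, "spin": -0.12, "translation": [0, 0, 0.01]},
  {"jaw": 0.085, "spin": -0.12, "translation": [0, 0, 0.01]},
])

```text
time: 4.53
tool_pos: [451.9, 327.0, 370.8]
tcp_rot: [180.0, -0.0, 80.5]
ft_force: [0.4, 0.2, -0.1]
finger_gap: 85.0
grip_force: 0.0
```

```bash
cat > w.py <<'E'
from h import *
import sys
np.set_printoptions(precision=1,suppress=True)
p=r.snapshot("wrist");cv2.imwrite(f"pics/{sys.argv[1]}.png",p["pixels"]);print("cam",np.array(p["extrinsics"])[:3,3])
for t,z in dict(handle=130,pointer_tip=84,tab_tip=84,stop_face=31,nose=31,base=31,cartridge=0,cradle=0).items():
    L=r.landmark_of(p,t)
    if L: print(t,round(L[0]["score"],2),np.array(L[0]["xy"]),atz(p,L[0]["xy"],z))
E
python3 w.py w1
```

```text
cam [464.6 408.  514.2]
handle 0.83 [245.8  98.8] [449.1 415.5 130. ]
pointer_tip 0.83 [275.2 172.7] [474.1 297.8  84. ]
tab_tip 0.36 [306.3 132.7] [530.5 352.6  84. ]
stop_face 0.94 [401.8 184.7] [700.6 223.7  31. ]
nose 0.75 [261.7 192.5] [445.  250.9  31. ]
base 0.8 [263.5 195.3] [447.4 245.   31. ]
cartridge 0.56 [319.8 186.8] [558.1 233.8   0. ]
```

View pics/w1.png

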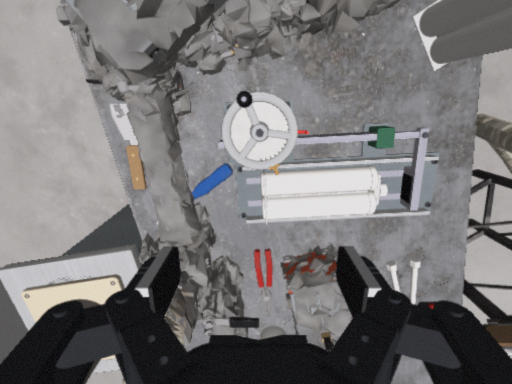

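Run:
```python
from h import *
np.set_printoptions(precision=1,suppress=True)
w=r.snapshot("wrist");t=r.snapshot("top")
for px in [(245,45),(235,52),(225,62),(190,90)]: print("w",px,[atz(w,px,z)[:2] for z in(0,100,200)])
for px in [(131,237),(128,225),(128,210),(125,250)]: print("t",px,[atz(t,px,z)[:2] for z in(0,100,200)])
```

```text
w (245, 45) [array([459.6, 502. ]), array([460.7, 483.8]), array([461.8, 465.5])]
w (235, 52) [array([441.1, 494.6]), array([445.8, 477.8]), array([450.5, 461. ])]
w (225, 62) [array([421.2, 482.6]), array([429.8, 468.1]), array([438.3, 453.6])]
w (190, 90) [array([351.2, 449.5]), array([373.3, 441.5]), array([395.5, 433.4])]
t (131, 237) [array([439.7, 486. ]), array([445.2, 452.6]), array([450.6, 419.3])]
t (128, 225) [array([474.9, 495.8]), array([477.2, 461.6]), array([479.6, 427.4])]
t (128, 210) [array([519.1, 497. ]), array([517.6, 462.7]), array([516.1, 428.4])]
t (125, 250) [array([401.6, 502.7]), array([410.4, 467.9]), array([419.1, 433.1])]
```

carry_out([
  {"jaw": 0.05, "spin": 0.12, "translation": [0, 0, 0]},
  {"jaw": 0.05, "spin": 0.12, "translation": [0, 0, 0]},
  {"jaw": 0.05, "spin": 0.12, "translation": [0, 0, 0]},
  {"jaw": 0.05, "spin": 0.12, "translation": [0, 0, 0]},
  {"jaw": 0.05, "spin": 0.12, "translation": [0, 0, 0]},
  {"jaw": 0.05, "spin": 0.12, "translation": [0, 0, 0]},
  {"jaw": 0.05, "spin": 0.12, "translation": [0, 0, 0]},
  {"jaw": 0.05, "spin": 0.12, "translation": [0, 0, 0]},
])

```text
time: 5.75
tool_pos: [452.0, 327.0, 371.5]
tcp_rot: [-180.0, -0.0, 24.8]
ft_force: [0.3, -0.1, 0.3]
finger_gap: 50.0
grip_force: 0.0
```

carry_out([
  {"jaw": 0.05, "spin": 0, "translation": [0.0042, -0.01, 0.02]},
  {"jaw": 0.05, "spin": 0, "translation": [0.0042, -0.01, 0.02]},
  {"jaw": 0.05, "spin": 0, "translation": [0.0042, -0.01, 0.02]},
  {"jaw": 0.05, "spin": 0, "translation": [0.0042, -0.01, 0.02]},
  {"jaw": 0.05, "spin": 0, "translation": [0.0042, -0.01, 0.02]},
  {"jaw": 0.05, "spin": 0, "translation": [0.0042, -0.01, 0.02]},
  {"jaw": 0.05, "spin": 0, "translation": [0.0042, -0.01, 0.02]},
  {"jaw": 0.05, "spin": 0, "translation": [0.0042, -0.01, 0.02]},
])

```text
time: 6.42
tool_pos: [448.3, 414.2, 210.5]
tcp_rot: [-180.0, -0.0, 25.1]
ft_force: [0.9, 1.0, 0.4]
finger_gap: 49.7
grip_force: 0.0
```

```bash
python3 w.py w2
```

```text
cam [521.  449.6 353.9]
handle 0.81 [255.2 200.6] [446.8 417.5 130. ]
pointer_tip 0.64 [369.8 210.5] [473.  296.4  84. ]
tab_tip 0.4 [348.  142.7] [524.6 354.2  84. ]
base 0.5 [366.  209.2] [463.1 271.6  31. ]
cartridge 0.88 [423.8 153.1] [555.4 229.4   0. ]
cradle 0.68 [257.4 201.4] [403.8 395.6   0. ]
```

View pics/w2.png

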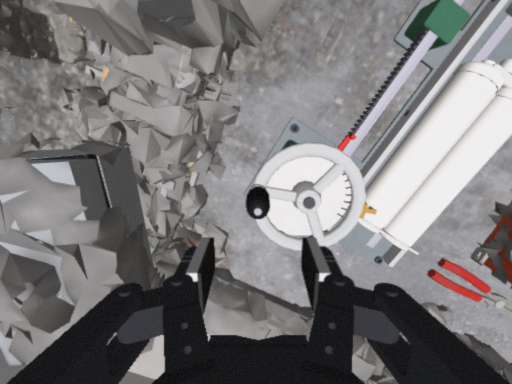

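The handle stands at (257,202), centred between the fingers, and the pointer at (367,210) and tab at (347,143) are both visible. I'll descend and grip.

carry_out([
  {"jaw": 0.05, "spin": 0, "translation": [0, 0, 0.02]},
  {"jaw": 0.05, "spin": 0, "translation": [0, -0.001, 0.02]},
  {"jaw": 0.05, "spin": 0, "translation": [0, 0, 0.02]},
  {"jaw": 0.05, "spin": 0, "translation": [0, 0, 0.015]},
  {"jaw": 0.05, "spin": 0, "translation": [0, 0, 0.01]},
  {"jaw": 0.05, "spin": 0, "translation": [0, 0, 0.01]},
  {"jaw": 0.05, "spin": 0, "translation": [0, 0, 0]},
  {"jaw": 0.05, "spin": 0, "translation": [0, 0, 0]},
])

```text
time: 7.53
tool_pos: [448.1, 414.5, 116.6]
tcp_rot: [180.0, -0.0, 25.1]
ft_force: [-0.2, 0.4, 0.0]
finger_gap: 50.0
grip_force: 0.0
```

carry_out([
  {"jaw": 0.01, "spin": 0, "translation": [0, 0, 0]},
  {"jaw": 0.01, "spin": 0, "translation": [0, 0, 0]},
  {"jaw": 0.01, "spin": 0, "translation": [0, 0, 0]},
  {"jaw": 0.01, "spin": 0, "translation": [0, 0, 0]},
  {"jaw": 0.01, "spin": 0, "translation": [0, 0, 0]},
  {"jaw": 0.01, "spin": 0, "translation": [0, 0, 0]},
  {"jaw": 0.01, "spin": 0, "translation": [0, 0, 0]},
  {"jaw": 0.01, "spin": 0, "translation": [0, 0, 0]},
], squeeze=40)

```text
time: 8.2
tool_pos: [448.8, 414.9, 117.9]
tcp_rot: [-180.0, -0.1, 25.1]
ft_force: [-0.2, -2.8, 7.0]
finger_gap: 19.8
grip_force: 39.3
```

```bash
cat > a.py <<'E'
from h import *
np.set_printoptions(precision=2,suppress=True)
import sys
s=r.sense();print(s["tool_pos"],s["tcp_rot"],s["ft_force"])
for n in("wrist","top"):
    p=r.snapshot(n);cv2.imwrite(f"pics/{sys.argv[1]}{n}.png",p["pixels"])
    for t,z in dict(handle=130,pointer_tip=84,tab_tip=84,stop_face=31,nose=31).items():
        L=r.landmark_of(p,t)
        if L: print(n,t,round(L[0]["score"],2),np.array(L[0]["xy"]),atz(p,L[0]["xy"],z))
E
python3 a.py g
```

```text
[448.76 414.89 117.86] [-179.99   -0.13   25.14] [-0.16 -2.83  6.97]
wrist handle 0.61 [258.7 260.6] [446.95 414.9  130.  ]
wrist pointer_tip 0.92 [419.6 253.9] [476.44 298.58  84.  ]
wrist tab_tip 0.81 [396.  161.4] [526.69 353.04  84.  ]
top handle 0.74 [142.  236.6] [448.03 413.81 130.  ]
top pointer_tip 0.63 [191.2 225.1] [477.66 293.92  84.  ]
top stop_face 0.66 [221.  147.6] [701.13 220.69  31.  ]
top nose 0.74 [221.5 161.7] [659.87 218.73  31.  ]
```

carry_out([
  {"jaw": 0.01, "spin": 0, "translation": [-0.00604, -0.00085, 0]},
  {"jaw": 0.01, "spin": 0, "translation": [-0.0061, -0.0001, 0]},
  {"jaw": 0.01, "spin": 0, "translation": [-0.00607, 0.00064, 0]},
  {"jaw": 0.01, "spin": 0, "translation": [-0.00594, 0.00137, 0]},
  {"jaw": 0.01, "spin": 0, "translation": [-0.00573, 0.0021, 0]},
  {"jaw": 0.01, "spin": 0, "translation": [-0.00543, 0.00277, 0]},
  {"jaw": 0.01, "spin": 0, "translation": [-0.00506, 0.0034, 0]},
  {"jaw": 0.01, "spin": 0, "translation": [-0.0046, 0.004, 0]},
])

```text
time: 9.47
tool_pos: [414.4, 384.9, 117.9]
tcp_rot: [-179.9, -0.3, 25.1]
ft_force: [6.4, 5.7, -0.7]
finger_gap: 19.8
grip_force: 39.6
```

```bash
python3 a.py k
```

```text
[414.44 384.91 117.92] [-179.9    -0.32   25.14] [ 6.41  5.71 -0.67]
wrist handle 0.94 [259.  260.5] [412.7  384.75 130.  ]
wrist pointer_tip 0.73 [409.4 234.4] [452.24 284.64  84.  ]
wrist tab_tip 0.73 [386.1  90.3] [526.36 353.35  84.  ]
wrist nose 0.2 [482.3 122.5] [550.05 250.05  31.  ]
top pointer_tip 0.94 [173.7 206.7] [527.59 342.76  84.  ]
top stop_face 0.77 [221.8 142.7] [715.53 218.55  31.  ]
top nose 0.72 [222.  156.9] [673.9  217.45  31.  ]
```

Run:
```python
import cv2,numpy as np
a=cv2.imread("pics/kwrist.png");b=cv2.imread("pics/ktop.png")
A=cv2.resize(a[40:240,250:450],(560,560),interpolation=cv2.INTER_CUBIC)
B=cv2.resize(b[130:270,130:190],(240,560),interpolation=cv2.INTER_CUBIC)
cv2.imwrite("pics/kc.png",np.hstack([A,B]))
```

```text
(no output)
```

View pics/kc.png

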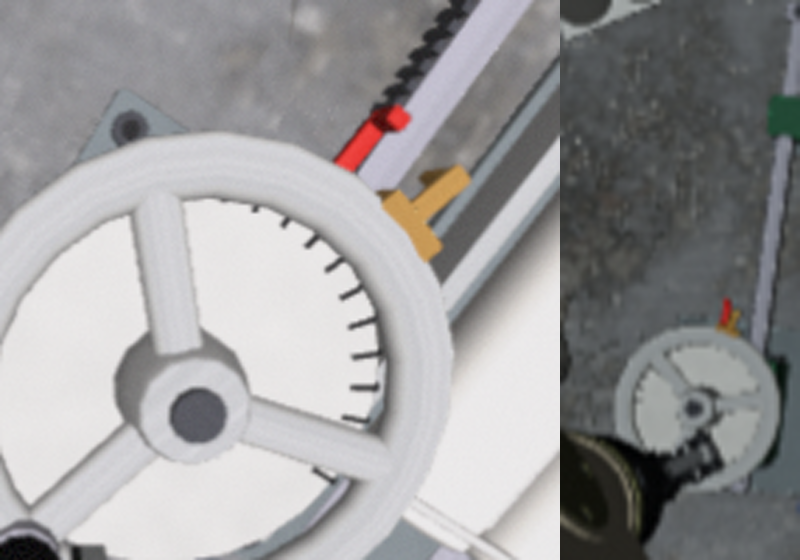

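```bash
cat > ang.py <<'E'
from h import *
np.set_printoptions(precision=1,suppress=True)
C=np.array([460.2,366.1])
def an(p,xy,z):
    q=atz(p,xy,z)[:2]-C;return np.hypot(*q),np.degrees(np.arctan2(q[1],q[0]))
E
python3 - <<'E'
from ang import *
p=r.snapshot("wrist");f=lambda x,y:(x/2.8+250,y/2.8+40)
print("hub",atz(p,f(198,413),108),atz(p,f(198,413),115))
for n,x,y in[("tabpost",398,118),("tabin",348,165),("ptrend",465,180),("ptrblk",412,225),("ptr2",437,178),("ptrlow",425,185)]:
    print(n,[tuple(np.round(an(p,f(x,y),z),1)) for z in(75,80,84,90,98)])
T=np.linalg.inv(np.array(p["extrinsics"]))
for a in (-11.1,-22.2,-20):
  for z in(84,95):
    X=np.r_[C+69.5*np.array([np.cos(np.radians(a)),np.sin(np.radians(a))]),z]
    q=cv2.projectPoints(X[None],cv2.Rodrigues(T[:3,:3])[0],T[:3,3],np.array(p["K"]),np.array(p["dist_coeffs"]))[0].ravel()
    print(a,z,(q-[250,40])*2.8)
E
```

```text
hub [459.7 366.2 108. ] [461.  368.7 115. ]
tabpost [(np.float64(75.4), np.float64(-13.6)), (np.float64(73.8), np.float64(-12.4)), (np.float64(72.5), np.float64(-11.4)), (np.float64(70.6), np.float64(-9.8)), (np.float64(68.1), np.float64(-7.6))]
tabin [(np.float64(61.6), np.float64(-12.3)), (np.float64(60.4), np.float64(-10.8)), (np.float64(59.4), np.float64(-9.6)), (np.float64(58.0), np.float64(-7.7)), (np.float64(56.2), np.float64(-5.0))]
ptrend [(np.float64(79.0), np.float64(-29.6)), (np.float64(76.8), np.float64(-28.5)), (np.float64(75.1), np.float64(-27.5)), (np.float64(72.6), np.float64(-25.9)), (np.float64(69.2), np.float64(-23.6))]
ptrblk [(np.float64(64.8), np.float64(-31.5)), (np.float64(63.0), np.float64(-30.1)), (np.float64(61.5), np.float64(-28.8)), (np.float64(59.4), np.float64(-26.9)), (np.float64(56.6), np.float64(-24.1))]
ptr2 [(np.float64(74.2), np.float64(-26.5)), (np.float64(72.2), np.float64(-25.2)), (np.float64(70.6), np.float64(-24.2)), (np.float64(68.3), np.float64(-22.5)), (np.float64(65.4), np.float64(-20.0))]
ptrlow [(np.float64(71.3), np.float64(-26.2)), (np.float64(69.4), np.float64(-24.9)), (np.float64(67.9), np.float64(-23.8)), (np.float64(65.7), np.float64(-22.0)), (np.float64(62.9), np.float64(-19.5))]
-11.1 84 [386.7 129. ]
-11.1 95 [411.5 125.7]
-22.2 84 [426.6 173. ]
-22.2 95 [453.6 172.7]
-20 84 [419.6 163.7]
-20 95 [446.2 162.7]
```

The tab post is at crop (392,120) and the pointer tip at about (428,180), roughly 11.5° apart. I'll turn about 9.5° and look again.

carry_out([
  {"jaw": 0.01, "spin": 0, "translation": [-0.0015, 0.00144, 0]},
  {"jaw": 0.01, "spin": 0, "translation": [-0.00145, 0.0015, 0]},
  {"jaw": 0.01, "spin": 0, "translation": [-0.0014, 0.00156, 0]},
  {"jaw": 0.01, "spin": 0, "translation": [-0.0013, 0.0016, 0]},
  {"jaw": 0.01, "spin": 0, "translation": [0, 0, 0]},
  {"jaw": 0.01, "spin": 0, "translation": [0, 0, 0]},
  {"jaw": 0.01, "spin": 0, "translation": [0, 0, 0]},
  {"jaw": 0.01, "spin": 0, "translation": [0, 0, 0]},
])

```text
time: 10.78
tool_pos: [412.0, 376.9, 117.9]
tcp_rot: [-179.9, -0.3, 25.1]
ft_force: [5.2, 4.2, 4.2]
finger_gap: 19.6
grip_force: 40.1
```

```bash
python3 a.py m;  python3 - <<'E'
import cv2,numpy as np
a=cv2.imread("pics/mwrist.png")
cv2.imwrite("pics/mc.png",cv2.resize(a[20:140,340:460],(600,600),interpolation=cv2.INTER_CUBIC))
E
```

```text
[411.98 376.85 117.87] [-179.94   -0.26   25.14] [5.24 4.2  4.24]
wrist handle 0.6 [257.2 261. ] [409.55 377.47 130.  ]
wrist pointer_tip 0.9 [378.9  79.4] [527.12 352.57  84.  ]
wrist tab_tip 0.52 [378.3  77.6] [527.8  353.44  84.  ]
wrist nose 0.17 [257.4 260.5] [353.96 351.62  31.  ]
top handle 0.68 [154.  251.7] [409.15 381.53 130.  ]
top pointer_tip 0.57 [169.4 204.8] [532.72 354.67  84.  ]
top stop_face 0.81 [222.3 140.4] [722.31 217.18  31.  ]
top nose 0.56 [221.4 159.3] [666.88 219.1   31.  ]
```

View pics/mc.png

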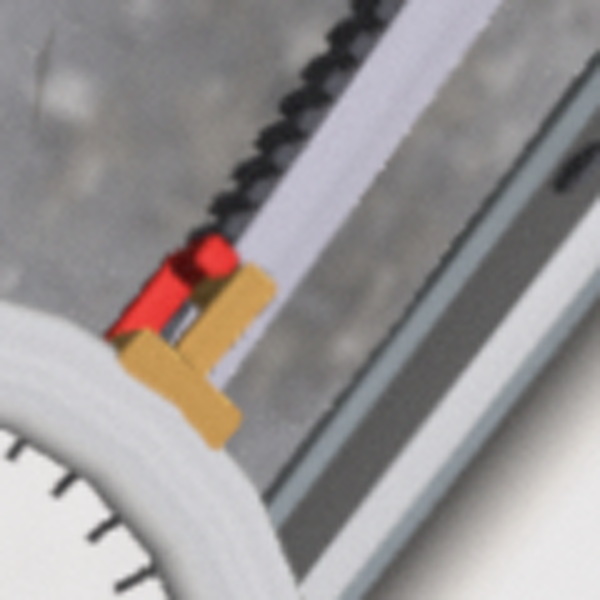

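Run:
```python
from ang import *
p=r.snapshot("wrist");T=np.linalg.inv(np.array(p["extrinsics"]))
def pr(a,R,z):
    X=np.r_[C+R*np.array([np.cos(np.radians(a)),np.sin(np.radians(a))]),z]
    return cv2.projectPoints(X[None],cv2.Rodrigues(T[:3,:3])[0],T[:3,3],np.array(p["K"]),np.array(p["dist_coeffs"]))[0].ravel()
im=cv2.resize(p["pixels"][20:140,340:460],(600,600),interpolation=cv2.INTER_CUBIC)
for a,c in((-10,(255,0,0)),(-12,(0,255,0)),(-14,(255,0,255))):
    for R in(62,69.5): 
        for z in(84,98):
            q=(pr(a,R,z)-[340,20])*5+2; print(a,R,z,q)
            cv2.circle(im,tuple(int(v) for v in q),4 if z==84 else 2,c,-1)
cv2.imwrite("pics/mo.png",im)
# colour centroids
hsv=cv2.cvtColor(p["pixels"],cv2.COLOR_BGR2HSV)
```

```text
-10 62 84 [149.8 336.4]
-10 62 98 [198.7 328.9]
-10 69.5 84 [193.2 280.7]
-10 69.5 98 [246.7 268.1]
-12 62 84 [163.  347.8]
-12 62 98 [212.9 341.2]
-12 69.5 84 [208.  293.7]
-12 69.5 98 [262.7 282.3]
-14 62 84 [175.6 359.6]
-14 62 98 [226.5 354.1]
-14 69.5 84 [222.2 307.3]
-14 69.5 98 [278. 297.]
```

View pics/mo.png

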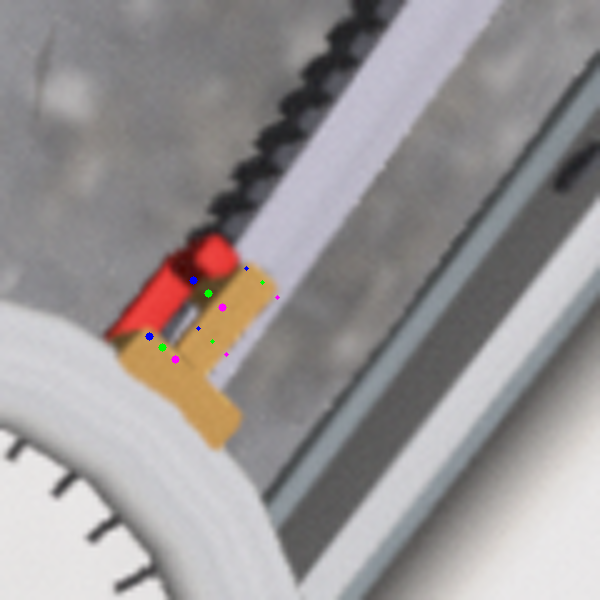

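The pointer reads about -12.5° and the tab about -10.6°, but parallax blurs this. I'll release, lift and look from a camera position in the tab's own radial plane.

carry_out([
  {"jaw": 0.05, "spin": 0, "translation": [0, 0, 0]},
  {"jaw": 0.05, "spin": 0, "translation": [0, 0, 0]},
  {"jaw": 0.05, "spin": 0, "translation": [0, 0, 0]},
  {"jaw": 0.05, "spin": 0, "translation": [0, 0, 0]},
  {"jaw": 0.05, "spin": 0, "translation": [0, 0, -0.01]},
  {"jaw": 0.05, "spin": 0, "translation": [0, 0, -0.02]},
  {"jaw": 0.05, "spin": 0, "translation": [0, 0, -0.02]},
  {"jaw": 0.05, "spin": 0, "translation": [0, 0, -0.02]},
])

```text
time: 12.1
tool_pos: [410.0, 375.3, 187.5]
tcp_rot: [180.0, 0.0, 25.1]
ft_force: [0.2, 0.4, -0.4]
finger_gap: 49.8
grip_force: 0.0
```

carry_out([
  {"jaw": 0.05, "spin": 0, "translation": [0.0025, 0.012, 0]},
  {"jaw": 0.05, "spin": 0, "translation": [0.0025, 0.012, 0]},
  {"jaw": 0.05, "spin": 0, "translation": [0.0025, 0.012, 0]},
  {"jaw": 0.05, "spin": 0, "translation": [0.0025, 0.012, 0]},
  {"jaw": 0.05, "spin": 0, "translation": [0.0025, 0.012, 0]},
  {"jaw": 0.05, "spin": 0, "translation": [0.0025, 0.012, 0]},
  {"jaw": 0.05, "spin": 0, "translation": [0, 0, 0]},
  {"jaw": 0.05, "spin": 0, "translation": [0, 0, 0]},
])

```text
time: 12.77
tool_pos: [454.9, 315.7, 185.8]
tcp_rot: [-180.0, 0.0, 25.0]
ft_force: [-0.8, 1.4, 0.2]
finger_gap: 50.1
grip_force: 0.0
```

```bash
cat > v.py <<'E'
from ang import *
import sys
p=r.snapshot("wrist");e=np.array(p["extrinsics"])[:3,3];print("cam",e)
for t,z in dict(handle=130,pointer_tip=84,tab_tip=84).items():
    L=r.landmark_of(p,t)
    if L: print(t,round(L[0]["score"],2),np.array(L[0]["xy"]),atz(p,L[0]["xy"],z),an(p,L[0]["xy"],z))
T=np.linalg.inv(np.array(p["extrinsics"]))
def pr(a,R,z):
    X=np.r_[C+R*np.array([np.cos(np.radians(a)),np.sin(np.radians(a))]),z]
    return cv2.projectPoints(X[None],cv2.Rodrigues(T[:3,:3])[0],T[:3,3],np.array(p["K"]),np.array(p["dist_coeffs"]))[0].ravel()
c=pr(-11,66,84).astype(int);x0,y0=max(c[0]-50,0),max(c[1]-50,0)
def show():
    im=cv2.resize(p["pixels"][y0:y0+100,x0:x0+100],(600,600),interpolation=cv2.INTER_CUBIC)
    for a,k in((-9,(255,0,0)),(-11,(0,255,0)),(-13,(255,0,255))):
        for R in(62,69.5,77):
            q=(pr(a,R,84)-[x0,y0])*6+2.5; cv2.circle(im,tuple(int(v) for v in q),3,k,-1)
    return im
cv2.imwrite(f"pics/{sys.argv[1]}.png",show())
cv2.imwrite(f"pics/{sys.argv[1]}f.png",p["pixels"])
h=cv2.cvtColor(p["pixels"],cv2.COLOR_BGR2HSV).astype(int)
for n,m in dict(red=((h[...,0]<6)|(h[...,0]>174))&(h[...,1]>150)&(h[...,2]>60),brass=(abs(h[...,0]-18)<7)&(h[...,1]>90)&(h[...,2]>60)).items():
    yy,xx=np.nonzero(m);k=(abs(xx-c[0])<35)&(abs(yy-c[1])<35);yy,xx=yy[k],xx[k]
    A=np.array([an(p,(a,b),84) for a,b in zip(xx,yy)]);w=(A[:,0]>60)&(A[:,0]<80)
    print(n,len(A),"R",A[:,0].min(),A[:,0].max(),"ang mean",A[:,1].mean(),"R64-72:",A[(A[:,0]>64)&(A[:,0]<72)][:,1].mean(),A[(A[:,0]>64)&(A[:,0]<72)][:,1].min(),A[(A[:,0]>64)&(A[:,0]<72)][:,1].max(),"R>72",A[A[:,0]>72][:,1].mean())
E
python3 v.py v1
```

```text
cam [527.8 351.1 329.1]
handle 0.83 [165.5 226.1] [411.5 378.2 130. ] (np.float64(50.171437101095876), np.float64(166.01709388346777))
pointer_tip 0.73 [256.2 104.5] [525.4 351.8  84. ] (np.float64(66.75776364692294), np.float64(-12.409819292868148))
tab_tip 0.49 [257.6 102.2] [527.6 351.5  84. ] (np.float64(68.95048209698093), np.float64(-12.260349947962505))
red 23 R 69.25074948052291 73.77718072248364 ang mean -10.317620044105855 R64-72: -10.209135464188174 -11.773863296731994 -8.825462652995961 R>72 -10.43596685856151
brass 214 R 51.60935961625369 69.9208651236633 ang mean -11.257350281776187 R64-72: -11.40608243577364 -13.51406686543075 -9.298458831356848 R>72 nanv.py:24: RuntimeWarning: Mean of empty slice.
  print(n,len(A),"R",A[:,0].min(),A[:,0].max(),"ang mean",A[:,1].mean(),"R64-72:",A[(A[:,0]>64)&(A[:,0]<72)][:,1].mean(),A[(A[:,0]>64)&(A[:,0]<72)][:,1].min(),A[(A[:,0]>64)&(A[:,0]<72)][:,1].max(),"R>72",A[A[:,0]>72][:,1].mean())
  ret = ret.dtype.type(ret / rcount)
```

View pics/v1.png

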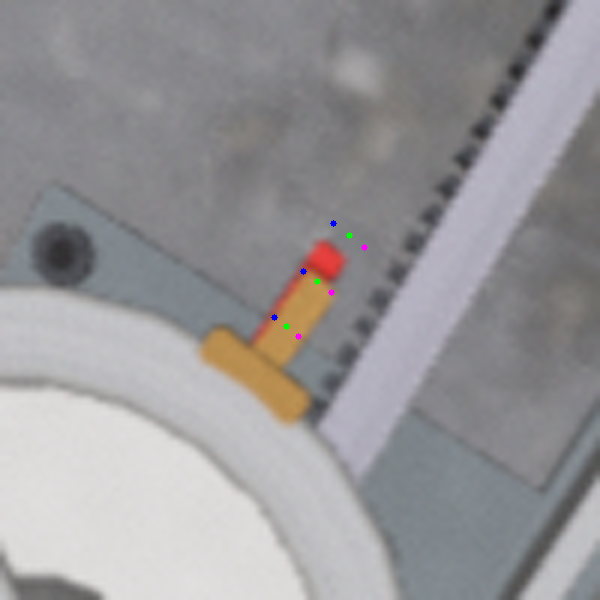

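Seen from directly above the tab, the pointer stands at about -11.4° and the red post at about -10.3°, so 1.1° remains. I'll regrip and nudge about 1 mm.

carry_out([
  {"jaw": 0.05, "spin": 0, "translation": [-0.0023, -0.0122, 0]},
  {"jaw": 0.05, "spin": 0, "translation": [-0.0023, -0.0122, 0]},
  {"jaw": 0.05, "spin": 0, "translation": [-0.0023, -0.0122, 0]},
  {"jaw": 0.05, "spin": 0, "translation": [-0.0023, -0.0122, 0]},
  {"jaw": 0.05, "spin": 0, "translation": [-0.0023, -0.0122, 0]},
  {"jaw": 0.05, "spin": 0, "translation": [-0.0023, -0.0122, 0]},
  {"jaw": 0.05, "spin": 0, "translation": [0, 0, 0.02]},
  {"jaw": 0.05, "spin": 0, "translation": [0, 0, 0.02]},
])

```text
time: 13.63
tool_pos: [410.9, 379.5, 147.6]
tcp_rot: [-179.9, -0.2, 25.3]
ft_force: [-0.7, -1.3, 0.2]
finger_gap: 49.8
grip_force: 0.0
```

carry_out([
  {"jaw": 0.05, "spin": 0, "translation": [0, 0, 0.015]},
  {"jaw": 0.05, "spin": 0, "translation": [0, 0, 0.014]},
  {"jaw": 0.05, "spin": 0, "translation": [0, 0, 0]},
  {"jaw": 0.01, "spin": 0, "translation": [0, 0, 0]},
  {"jaw": 0.01, "spin": 0, "translation": [0, 0, 0]},
  {"jaw": 0.01, "spin": 0, "translation": [0, 0, 0]},
  {"jaw": 0.01, "spin": 0, "translation": [0, 0, 0]},
  {"jaw": 0.01, "spin": 0, "translation": [0, 0, 0]},
])

```text
time: 14.3
tool_pos: [411.7, 377.6, 118.8]
tcp_rot: [-180.0, -0.1, 25.1]
ft_force: [-0.6, -0.1, 4.8]
finger_gap: 19.1
grip_force: 39.9
```

carry_out([
  {"jaw": 0.01, "spin": 0, "translation": [-0.00045, 0.0006, 0]},
  {"jaw": 0.01, "spin": 0, "translation": [-0.00045, 0.0006, 0]},
  {"jaw": 0.01, "spin": 0, "translation": [-0.00045, 0.0006, 0]},
  {"jaw": 0.01, "spin": 0, "translation": [-0.00045, 0.0006, 0]},
  {"jaw": 0.01, "spin": 0, "translation": [0, 0, 0]},
  {"jaw": 0.01, "spin": 0, "translation": [0, 0, 0]},
  {"jaw": 0.01, "spin": 0, "translation": [0, 0, 0]},
  {"jaw": 0.01, "spin": 0, "translation": [0, 0, 0]},
])

```text
time: 14.97
tool_pos: [411.3, 375.8, 118.8]
tcp_rot: [-179.9, -0.2, 25.1]
ft_force: [2.3, 5.6, 4.4]
finger_gap: 19.8
grip_force: 39.8
```

carry_out([
  {"jaw": 0.05, "spin": 0, "translation": [0, 0, 0]},
  {"jaw": 0.05, "spin": 0, "translation": [0, 0, 0]},
  {"jaw": 0.05, "spin": 0, "translation": [0, 0, 0]},
  {"jaw": 0.05, "spin": 0, "translation": [0, 0, 0]},
  {"jaw": 0.05, "spin": 0, "translation": [0, 0, -0.01]},
  {"jaw": 0.05, "spin": 0, "translation": [0, 0, -0.02]},
  {"jaw": 0.05, "spin": 0, "translation": [0, 0, -0.02]},
  {"jaw": 0.05, "spin": 0, "translation": [0, 0, -0.02]},
])

```text
time: 15.63
tool_pos: [410.1, 373.9, 188.5]
tcp_rot: [180.0, 0.0, 25.1]
ft_force: [0.4, 0.3, -0.3]
finger_gap: 50.0
grip_force: 0.0
```

carry_out([
  {"jaw": 0.05, "spin": 0, "translation": [0.0025, 0.012, 0]},
  {"jaw": 0.05, "spin": 0, "translation": [0.0025, 0.012, 0]},
  {"jaw": 0.05, "spin": 0, "translation": [0.0025, 0.012, 0]},
  {"jaw": 0.05, "spin": 0, "translation": [0.0025, 0.012, 0]},
  {"jaw": 0.05, "spin": 0, "translation": [0.0025, 0.012, 0]},
  {"jaw": 0.05, "spin": 0, "translation": [0.0025, 0.012, 0]},
  {"jaw": 0.05, "spin": 0, "translation": [0, 0, 0]},
  {"jaw": 0.05, "spin": 0, "translation": [0, 0, 0]},
])

```text
time: 16.3
tool_pos: [454.9, 314.4, 186.8]
tcp_rot: [-180.0, 0.0, 25.0]
ft_force: [-1.0, -0.3, -0.2]
finger_gap: 50.1
grip_force: 0.0
```

```bash
python3 v.py v2 2>/dev/null
```

```text
cam [527.8 349.7 330.1]
handle 0.63 [166.3 229.3] [408.5 375.5 130. ] (np.float64(52.56785970598155), np.float64(169.68796230314783))
pointer_tip 0.58 [254.5 100. ] [528.  353.3  84. ] (np.float64(69.03145782230226), np.float64(-10.723659717647369))
tab_tip 0.45 [252.4 100.9] [526.6 354.6  84. ] (np.float64(67.4068577504999), np.float64(-9.84898010796986))
red 24 R 70.42959356380524 74.1560504637774 ang mean -10.524464275687007 R64-72: -10.34407855095897 -11.737993611827589 -8.95956578542305 R>72 -10.653311221921317
brass 212 R 51.94624743127379 70.09495631231825 ang mean -10.202750823405697 R64-72: -10.297775546345234 -12.469685788572898 -8.199282917487226 R>72 nan
```

The pointer now reads -10.3° against the tab's -10.4°, and the tab has not moved. Next I'll close the fingers and go behind the cartridge's base.

carry_out([
  {"jaw": 0, "spin": 0, "translation": [-0.018, 0.01, 0]},
  {"jaw": 0, "spin": 0, "translation": [-0.018, 0.01, 0]},
  {"jaw": 0, "spin": 0, "translation": [-0.018, 0.01, 0]},
  {"jaw": 0, "spin": 0, "translation": [-0.018, 0.01, 0]},
  {"jaw": 0, "spin": 0.12, "translation": [0, 0, 0]},
  {"jaw": 0, "spin": 0.12, "translation": [0, 0, 0]},
  {"jaw": 0, "spin": 0.12, "translation": [0, 0, 0]},
  {"jaw": 0, "spin": 0.12, "translation": [0, 0, 0]},
])

```text
time: 17.17
tool_pos: [406.0, 248.9, 187.5]
tcp_rot: [-180.0, -0.0, -2.7]
ft_force: [-0.1, 0.2, -0.4]
finger_gap: -0.2
grip_force: 0.0
```

carry_out([
  {"jaw": 0, "spin": 0.073, "translation": [0, 0, 0]},
  {"jaw": 0, "spin": 0, "translation": [0, 0, 0.015]},
  {"jaw": 0, "spin": 0, "translation": [0, 0, 0.015]},
  {"jaw": 0, "spin": 0, "translation": [0, 0, 0.01]},
  {"jaw": 0, "spin": 0, "translation": [0, 0, 0.01]},
  {"jaw": 0, "spin": 0, "translation": [0, 0, 0.01]},
  {"jaw": 0, "spin": 0, "translation": [0, 0, 0]},
  {"jaw": 0, "spin": 0, "translation": [0, 0, 0]},
])

```text
time: 17.83
tool_pos: [405.9, 248.4, 126.8]
tcp_rot: [180.0, 0.1, -6.5]
ft_force: [0.2, -0.3, -0.9]
finger_gap: -0.3
grip_force: 0.0
```

```bash
python3 w.py b1
python3 - <<'E'
from h import *
np.set_printoptions(precision=1,suppress=True)
p=r.snapshot("wrist");s=r.sense();print(s["tool_pos"],s["joint_pos"])
m=r.regions_of(p,"cartridge")
if m:
    y,x=np.nonzero(m[0]["pixels"]);P=np.array([atz(p,(a,b),40)[:2] for a,b in zip(x,y)])
    u=np.array([np.cos(np.radians(-6.7)),np.sin(np.radians(-6.7))]);print("along from TCP at z40",((P-np.array(s["tool_pos"])[:2])@u).min())
E
```

```text
cam [485.9 240.3 270. ]
handle 0.77 [ 39.1 264.8] [410.3 377.4 130. ]
pointer_tip 0.56 [65.9 55.1] [525.3 352.9  84. ]
tab_tip 0.7 [59.8 50.9] [527.9 355.7  84. ]
base 0.83 [255.6 155.6] [441.8 247.2  31. ]
cartridge 0.76 [255.3   8.2] [560.2 233.9   0. ]
[406.4 248.5 127.5] [ 25.3  -7.7 111.4  -0.   76.2 121.8]
along from TCP at z40 35.36989479520381
```

View pics/b1.png

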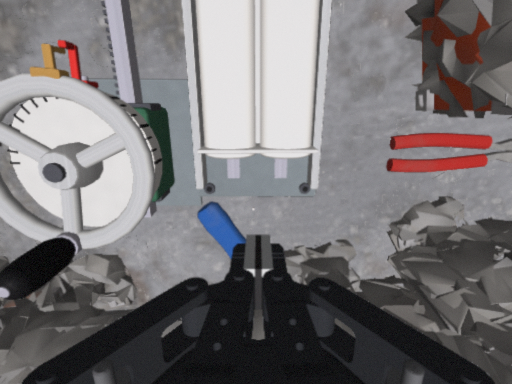

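The fingers are centred on the cartridge (column 258), with the flange edge at row 150. The marker and rubble are behind the bed. I'll descend.

carry_out([
  {"jaw": 0, "spin": 0, "translation": [0.006, 0, 0.01]},
  {"jaw": 0, "spin": 0, "translation": [0, 0, 0.015]},
  {"jaw": 0, "spin": 0, "translation": [0, 0, 0.015]},
  {"jaw": 0, "spin": 0, "translation": [0, 0, 0.015]},
  {"jaw": 0, "spin": 0, "translation": [0, 0, 0.015]},
  {"jaw": 0, "spin": 0, "translation": [0, 0, 0.015]},
  {"jaw": 0, "spin": 0, "translation": [0, 0, 0.01]},
  {"jaw": 0, "spin": 0, "translation": [0, 0, 0.008]},
])

```text
time: 19.05
tool_pos: [411.7, 247.4, 22.5]
tcp_rot: [179.9, 0.1, -6.5]
ft_force: [-0.1, 0.8, 0.3]
finger_gap: -0.0
grip_force: 0.0
```

carry_out([
  {"jaw": 0, "spin": 0, "translation": [0, 0, 0]},
  {"jaw": 0, "spin": 0, "translation": [0.003, 0, 0]},
  {"jaw": 0, "spin": 0, "translation": [0.003, 0, 0]},
  {"jaw": 0, "spin": 0, "translation": [0.003, 0, 0]},
  {"jaw": 0, "spin": 0, "translation": [0.003, 0, 0]},
  {"jaw": 0, "spin": 0, "translation": [0.003, 0, 0]},
  {"jaw": 0, "spin": 0, "translation": [0.003, 0, 0]},
  {"jaw": 0, "spin": 0, "translation": [0.003, 0, 0]},
])

```text
time: 19.72
tool_pos: [433.6, 245.5, 24.6]
tcp_rot: [-180.0, -0.0, -6.5]
ft_force: [-2.2, 0.1, 1.3]
finger_gap: -0.2
grip_force: 2.1
```

```bash
cat > s.py <<'E'
from h import *
np.set_printoptions(precision=1,suppress=True)
s=r.sense();print(s["tool_pos"],s["ft_force"])
u=np.array([np.cos(np.radians(-6.7)),np.sin(np.radians(-6.7))])
for n in("top","side"):
    p=r.snapshot(n);D={}
    for t in("stop_face","nose","base"):
        L=r.landmark_of(p,t)
        if L: D[t]=atz(p,L[0]["xy"],31)[:2]@u;print(n,t,round(L[0]["score"],2),D[t])
    if n=="top": cv2.imwrite("pics/stop.png",p["pixels"])
p=r.snapshot("wrist")
for t in("base","tab_tip","pointer_tip"):
    L=r.landmark_of(p,t)
    if L: print("wrist",t,L[0]["score"],atz(p,L[0]["xy"],31 if t=="base" else 84))
E
python3 s.py
```

```text
[433.6 245.5  24.6] [-2.2  0.1  1.3]
top stop_face 0.67 685.0235755620973
top nose 0.83 638.1917282320484
top base 0.6 414.5679590144685
side nose 0.61 641.4099231135066
wrist base 0.74 [441.2 244.9  31. ]
```

Contact made (about 2 N of sliding friction). The gap to the stop is roughly 40–52 mm. I'll push 30 mm, then go in small steps.

carry_out([
  {"jaw": 0, "spin": 0, "translation": [0.004, 0, 0]},
  {"jaw": 0, "spin": 0, "translation": [0.004, 0, 0]},
  {"jaw": 0, "spin": 0, "translation": [0.004, 0, 0]},
  {"jaw": 0, "spin": 0, "translation": [0.004, 0, 0]},
  {"jaw": 0, "spin": 0, "translation": [0.004, 0, 0]},
  {"jaw": 0, "spin": 0, "translation": [0.004, 0, 0]},
  {"jaw": 0, "spin": 0, "translation": [0.003, 0, 0]},
  {"jaw": 0, "spin": 0, "translation": [0.003, 0, 0]},
])

```text
time: 20.98
tool_pos: [463.3, 241.9, 24.2]
tcp_rot: [180.0, 0.0, -6.6]
ft_force: [-1.8, 0.9, -1.1]
finger_gap: -0.1
grip_force: 0.8
```

```bash
python3 s.py
python3 - <<'E'
import cv2
a=cv2.imread("pics/stop.png");cv2.imwrite("pics/stopc.png",cv2.resize(a[125:255,130:250],None,fx=4.6,fy=4.6,interpolation=cv2.INTER_CUBIC))
E
```

```text
[463.3 241.9  24.2] [-1.8  0.9 -1.1]
top stop_face 0.82 688.8056376578819
top nose 0.95 668.5553298641977
top base 0.74 449.60322183501984
side nose 0.94 676.9701249748066
wrist base 0.55 [472.3 239.9  31. ]
```

carry_out([
  {"jaw": 0, "spin": 0, "translation": [0.001, 0, 0]},
  {"jaw": 0, "spin": 0, "translation": [0.001, 0, 0]},
  {"jaw": 0, "spin": 0, "translation": [0.001, 0, 0]},
  {"jaw": 0, "spin": 0, "translation": [0.001, 0, 0]},
  {"jaw": 0, "spin": 0, "translation": [0.001, 0, 0]},
  {"jaw": 0, "spin": 0, "translation": [0.001, 0, 0]},
  {"jaw": 0, "spin": 0, "translation": [0.001, 0, 0]},
  {"jaw": 0, "spin": 0, "translation": [0.001, 0, 0]},
])

```text
time: 22.25
tool_pos: [471.0, 241.1, 24.3]
tcp_rot: [180.0, 0.0, -6.5]
ft_force: [-3.4, 1.0, 2.2]
finger_gap: 0.0
grip_force: 1.8
```

```bash
python3 s.py
```

```text
[471.  241.1  24.3] [-3.4  1.   2.2]
top stop_face 0.76 688.5323171273373
top nose 0.93 682.0374162784025
top base 0.7 459.80362690838245
side nose 0.56 688.2767266215367
wrist base 0.71 [479.  241.2  31. ]
```

carry_out([
  {"jaw": 0, "spin": 0, "translation": [0.0005, 0, 0]},
  {"jaw": 0, "spin": 0, "translation": [0.0005, 0, 0]},
  {"jaw": 0, "spin": 0, "translation": [0.0005, 0, 0]},
  {"jaw": 0, "spin": 0, "translation": [0.0005, 0, 0]},
  {"jaw": 0, "spin": 0, "translation": [0.0005, 0, 0]},
  {"jaw": 0, "spin": 0, "translation": [0.0005, 0, 0]},
  {"jaw": 0, "spin": 0, "translation": [0.0005, 0, 0]},
  {"jaw": 0, "spin": 0, "translation": [0.0005, 0, 0]},
])

```text
time: 23.52
tool_pos: [474.8, 240.7, 24.3]
tcp_rot: [180.0, 0.0, -6.5]
ft_force: [-5.2, -0.6, 3.7]
finger_gap: -0.0
grip_force: 2.5
```

carry_out([
  {"jaw": 0, "spin": 0, "translation": [0.0004, 0, 0]},
  {"jaw": 0, "spin": 0, "translation": [0.0004, 0, 0]},
  {"jaw": 0, "spin": 0, "translation": [0.0004, 0, 0]},
  {"jaw": 0, "spin": 0, "translation": [0.0004, 0, 0]},
  {"jaw": 0, "spin": 0, "translation": [0.0004, 0, 0]},
  {"jaw": 0, "spin": 0, "translation": [0.0004, 0, 0]},
  {"jaw": 0, "spin": 0, "translation": [0, 0, 0]},
  {"jaw": 0, "spin": 0, "translation": [0, 0, 0]},
])

```text
time: 24.18
tool_pos: [477.3, 240.4, 24.3]
tcp_rot: [-180.0, -0.0, -6.5]
ft_force: [-4.1, 1.0, 3.8]
finger_gap: 0.4
grip_force: 2.2
```

carry_out([
  {"jaw": 0, "spin": 0, "translation": [0.0005, 0, 0]},
  {"jaw": 0, "spin": 0, "translation": [0.0005, 0, 0]},
  {"jaw": 0, "spin": 0, "translation": [0.0005, 0, 0]},
  {"jaw": 0, "spin": 0, "translation": [0.0005, 0, 0]},
  {"jaw": 0, "spin": 0, "translation": [0.0005, 0, 0]},
  {"jaw": 0, "spin": 0, "translation": [0.0005, 0, 0]},
  {"jaw": 0, "spin": 0, "translation": [0, 0, 0]},
  {"jaw": 0, "spin": 0, "translation": [0, 0, 0]},
])

```text
time: 24.85
tool_pos: [480.3, 240.1, 24.3]
tcp_rot: [-180.0, -0.0, -6.5]
ft_force: [-5.2, 0.4, 3.8]
finger_gap: -0.0
grip_force: 2.2
```

```bash
python3 s.py
python3 - <<'E'
import cv2
a=cv2.imread("pics/stop.png");cv2.imwrite("pics/stopc.png",cv2.resize(a[125:225,190:250],None,fx=6,fy=6,interpolation=cv2.INTER_CUBIC))
E
```

```text
[480.3 240.1  24.3] [-5.2  0.4  3.8]
top stop_face 0.75 693.9168658187508
top nose 0.92 687.3381578460557
top base 0.57 465.632924851453
side nose 0.58 686.7379829881731
wrist base 0.94 [488.9 240.1  31. ]
```

View pics/stopc.png

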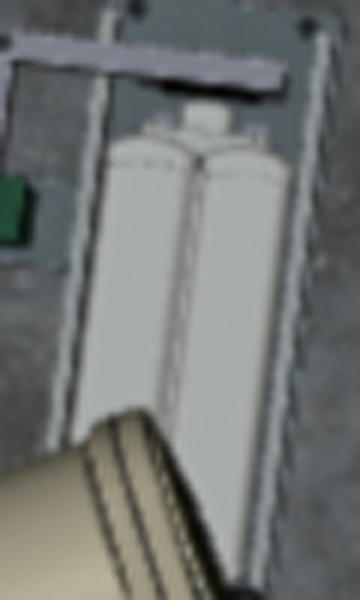

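The nose end (crop row about 103) is within 2–3 mm of the black face (about row 97). I'll continue gently.

carry_out([
  {"jaw": 0, "spin": 0, "translation": [0.0004, 0, 0]},
  {"jaw": 0, "spin": 0, "translation": [0.0004, 0, 0]},
  {"jaw": 0, "spin": 0, "translation": [0.0004, 0, 0]},
  {"jaw": 0, "spin": 0, "translation": [0.0004, 0, 0]},
  {"jaw": 0, "spin": 0, "translation": [0.0004, 0, 0]},
  {"jaw": 0, "spin": 0, "translation": [0, 0, 0]},
  {"jaw": 0, "spin": 0, "translation": [0, 0, 0]},
  {"jaw": 0, "spin": 0, "translation": [0, 0, 0]},
])

```text
time: 26.12
tool_pos: [482.1, 239.9, 24.3]
tcp_rot: [180.0, 0.0, -6.5]
ft_force: [-4.6, 0.4, 4.1]
finger_gap: 0.1
grip_force: 2.5
```

carry_out([
  {"jaw": 0, "spin": 0, "translation": [0.0004, 0, 0]},
  {"jaw": 0, "spin": 0, "translation": [0.0004, 0, 0]},
  {"jaw": 0, "spin": 0, "translation": [0.0004, 0, 0]},
  {"jaw": 0, "spin": 0, "translation": [0.0004, 0, 0]},
  {"jaw": 0, "spin": 0, "translation": [0.0004, 0, 0]},
  {"jaw": 0, "spin": 0, "translation": [0, 0, 0]},
  {"jaw": 0, "spin": 0, "translation": [0, 0, 0]},
  {"jaw": 0, "spin": 0, "translation": [0, 0, 0]},
])

```text
time: 26.78
tool_pos: [484.1, 239.6, 24.3]
tcp_rot: [-180.0, 0.0, -6.5]
ft_force: [-4.9, 1.0, 4.5]
finger_gap: -0.1
grip_force: 2.5
```

carry_out([
  {"jaw": 0, "spin": 0, "translation": [0.0004, 0, 0]},
  {"jaw": 0, "spin": 0, "translation": [0.0004, 0, 0]},
  {"jaw": 0, "spin": 0, "translation": [0.0004, 0, 0]},
  {"jaw": 0, "spin": 0, "translation": [0.0004, 0, 0]},
  {"jaw": 0, "spin": 0, "translation": [0.0004, 0, 0]},
  {"jaw": 0, "spin": 0, "translation": [0, 0, 0]},
  {"jaw": 0, "spin": 0, "translation": [0, 0, 0]},
  {"jaw": 0, "spin": 0, "translation": [0, 0, 0]},
])

```text
time: 27.45
tool_pos: [486.0, 239.4, 24.3]
tcp_rot: [-180.0, 0.0, -6.5]
ft_force: [-5.0, 0.3, 4.3]
finger_gap: 0.3
grip_force: 2.5
```

carry_out([
  {"jaw": 0, "spin": 0, "translation": [0.0003, 0, 0]},
  {"jaw": 0, "spin": 0, "translation": [0.0003, 0, 0]},
  {"jaw": 0, "spin": 0, "translation": [0.0003, 0, 0]},
  {"jaw": 0, "spin": 0, "translation": [0.0003, 0, 0]},
  {"jaw": 0, "spin": 0, "translation": [0.0003, 0, 0]},
  {"jaw": 0, "spin": 0, "translation": [0, 0, 0]},
  {"jaw": 0, "spin": 0, "translation": [0, 0, 0]},
  {"jaw": 0, "spin": 0, "translation": [0, 0, 0]},
])

```text
time: 28.12
tool_pos: [487.2, 239.3, 24.3]
tcp_rot: [180.0, 0.1, -6.5]
ft_force: [-7.3, 0.6, 5.3]
finger_gap: 0.1
grip_force: 3.4
```

```bash
python3 s.py
```

```text
[487.2 239.3  24.3] [-7.3  0.6  5.3]
top stop_face 0.67 689.2570056327414
top nose 0.66 690.6006067689314
top base 0.66 465.68924661348024
side nose 0.91 702.6797041100458
wrist base 0.62 [497.  237.2  31. ]
```

carry_out([
  {"jaw": 0, "spin": 0, "translation": [0.0003, 0, 0]},
  {"jaw": 0, "spin": 0, "translation": [0.0003, 0, 0]},
  {"jaw": 0, "spin": 0, "translation": [0.0003, 0, 0]},
  {"jaw": 0, "spin": 0, "translation": [0, 0, 0]},
  {"jaw": 0, "spin": 0, "translation": [0, 0, 0]},
  {"jaw": 0, "spin": 0, "translation": [0, 0, 0]},
  {"jaw": 0, "spin": 0, "translation": [0, 0, 0]},
  {"jaw": 0, "spin": 0, "translation": [0, 0, 0]},
])

```text
time: 29.38
tool_pos: [487.3, 239.3, 24.3]
tcp_rot: [180.0, 0.2, -6.5]
ft_force: [-10.7, 0.1, 10.4]
finger_gap: -0.0
grip_force: 5.7
```

Contact with the stop is confirmed: the force rose while the tool stood still, well under 20 N. I'll back off and lift clear.

carry_out([
  {"jaw": 0, "spin": 0, "translation": [-0.001, 0, 0]},
  {"jaw": 0, "spin": 0, "translation": [-0.001, 0, 0]},
  {"jaw": 0, "spin": 0, "translation": [-0.002, 0, 0]},
  {"jaw": 0, "spin": 0, "translation": [-0.005, 0, 0]},
  {"jaw": 0, "spin": 0, "translation": [-0.008, 0, 0]},
  {"jaw": 0, "spin": 0, "translation": [-0.008, 0, 0]},
  {"jaw": 0, "spin": 0, "translation": [0, 0, -0.01]},
  {"jaw": 0, "spin": 0, "translation": [0, 0, -0.02]},
])

```text
time: 30.05
tool_pos: [460.7, 241.1, 52.3]
tcp_rot: [179.8, 0.3, -6.5]
ft_force: [-0.8, 0.3, 0.4]
finger_gap: 0.3
grip_force: 0.0
```

carry_out([
  {"jaw": 0, "spin": 0, "translation": [0, 0, -0.02]},
  {"jaw": 0, "spin": 0, "translation": [0, 0, -0.03]},
  {"jaw": 0, "spin": 0, "translation": [0, 0, -0.03]},
  {"jaw": 0, "spin": 0, "translation": [0, 0, -0.03]},
  {"jaw": 0, "spin": 0, "translation": [0, 0, -0.03]},
  {"jaw": 0, "spin": 0, "translation": [0, 0, -0.03]},
  {"jaw": 0, "spin": 0, "translation": [0, 0, 0]},
  {"jaw": 0, "spin": 0, "translation": [0, 0, 0]},
])

```text
time: 30.72
tool_pos: [465.1, 242.6, 227.8]
tcp_rot: [-179.8, -0.3, -6.5]
ft_force: [-0.4, 0.2, -0.6]
finger_gap: 0.4
grip_force: 0.0
```

```bash
python3 s.py;python3 v.py v3 2>/dev/null
```

```text
[465.1 242.6 227.8] [-0.4  0.2 -0.6]
top stop_face 0.93 687.8861349840605
top nose 0.62 698.1272801637448
top base 0.56 470.34185505366634
side nose 0.76 692.8149794216447
wrist base 0.94 [497.5 240.3  31. ]
wrist tab_tip 0.57 [525.7 353.9  84. ]
wrist pointer_tip 0.57 [526.1 353.6  84. ]
cam [543.6 233.7 367.3]
handle 0.86 [129.  260.6] [409.8 377.5 130. ] (np.float64(51.71474485361198), np.float64(167.26027408085406))
pointer_tip 0.95 [143.1 133.5] [526.6 352.7  84. ] (np.float64(67.78302864797011), np.float64(-11.39905818490751))
tab_tip 0.49 [140.3 135.2] [525.3 355.9  84. ] (np.float64(65.88941116524482), np.float64(-8.874508414577386))
red 131 R 51.714000520953086 74.24088340374732 ang mean -14.370644381756287 R64-72: -12.902572100616402 -14.731006563987606 -9.037358615927888 R>72 -11.604392003515402
brass 186 R 48.72296752835164 69.1267090683045 ang mean -4.071445780519616 R64-72: -6.435956603686262 -10.491920818385807 -3.0183658569747234 R>72 nan
```

carry_out([
  {"jaw": 0, "spin": 0, "translation": [-0.0036, -0.0164, 0]},
  {"jaw": 0, "spin": 0, "translation": [-0.0036, -0.0164, 0]},
  {"jaw": 0, "spin": 0, "translation": [-0.0036, -0.0164, 0]},
  {"jaw": 0, "spin": 0, "translation": [-0.0036, -0.0164, 0]},
  {"jaw": 0, "spin": 0, "translation": [-0.0036, -0.0164, 0]},
  {"jaw": 0, "spin": 0, "translation": [-0.0036, -0.0164, 0]},
  {"jaw": 0, "spin": 0, "translation": [-0.0036, -0.0164, 0]},
  {"jaw": 0, "spin": 0, "translation": [0, 0, 0]},
])

```text
time: 32.18
tool_pos: [451.1, 361.3, 224.2]
tcp_rot: [-179.9, 0.0, -6.4]
ft_force: [0.4, 0.4, -0.0]
finger_gap: -0.0
grip_force: 0.0
```

```bash
python3 v.py v4 2>/dev/null
```

```text
cam [531.1 353.  367.5]
handle 0.61 [249.3 236.7] [409.6 375.2 130. ] (np.float64(51.41814460471964), np.float64(169.7529807285443))
pointer_tip 0.61 [257.8 108. ] [525.7 354.   84. ] (np.float64(66.59067118511652), np.float64(-10.425515837263596))
tab_tip 0.62 [249.8 237.3] [385.2 379.1  84. ] (np.float64(76.06401843465234), np.float64(170.18379947113868))
red 18 R 70.27646369913388 74.1088225338706 ang mean -10.527331926687973 R64-72: -10.565197221506356 -11.891310295673328 -9.529900309172186 R>72 -10.503235829985366
brass 155 R 51.71058656818716 69.57432756906569 ang mean -10.496346775435457 R64-72: -10.566334168049702 -12.46157360529724 -8.799829227391783 R>72 nan
```

Pointer and tab agree (-10.5° each), the nose rests on the stop, and the robot is clear of everything. Handing in.

```bash
python3 -c "
from bench import r
print(r.hand_in())"
```

```text
the job is handed in; nothing more can be done
None
```

The job is handed in: the pointer stands at the unmoved red tab (both read about -10.5°), the cartridge nose rests on the stop (peak push about 11 N), and I kept the arm away from the jar throughout.

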